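# Turn the collet tray end for end and slide it home in its rails

## Robot

A 6-joint arm with a two-finger parallel gripper is mounted at the origin on the work surface; the furniture and walls round the work are solid. World frame = base frame: x ahead of the robot, y to its left, z up, the work surface at z = 0. Lengths are in m, angles in rad, forces in N, time in s.
With the tool pointing down it reaches from about 0.4 to 0.825 m from the base axis. Payload 7 kg.
Tool frame: the origin (TCP) lies midway between the tips of the shut fingers; the grasp point (between the pads) lies arm.hold_point_z behind it (arm.hold_point_z is the distance from the TCP to the grasp point, in m); z points along the fingers, y is the line along which they close (so a half turn about z gives the same grasp; the last joint's range is limited). The gripper opens to 88 mm and grips with 3 to 60 N. Pads are 19 mm wide; open, the fingers measure 130 mm over their backs; the gripper's body (78 mm by 193 mm) begins 47 mm behind the grasp point.
Start: joints at [1.571, 0.359, 0.012, 0, -1.224, -0.288], TCP at [0.192, 0.647, 0.227] pointing down, gripper open.
Joint ranges: [-3.07, 3.07], [-1.43, 2.12], [-1.02, 1.25], [-3.03, 1.67], [-3.05, -0], [-3.03, 3.03]. Speed limits (rad/s): [2.39, 2.39, 3.01, 3.14, 3.14, 3.14].

## Interface

Orientations are given as [roll, pitch, yaw] about the fixed x, y, z axes, in that order (R = Rz(yaw) Ry(pitch) Rx(roll)).
In Python, from station import arm gives the robot as it stands.
- The arm moves only by the shell command python3 -m crank 'ROWS' [OPENING] [FORCE]. ROWS is JSON, a list that holds one entry, the list of rows, each a list of 4 numbers: the shift along the tool's x, y, z in units of 25 mm (1.0 is 25 mm), then the turn about the tool's z in units of 5 degrees (1.0 is 5 degrees). A call has 1 to 12 rows; each row is the pose to reach, as a shift and turn from the pose commanded when the call began, along the tool's axes at that moment; what a row does not reach only later rows make up. A row lasts 1/8 s, in which the tool goes at most 62.5 mm and 10.7 degrees, less where a joint would pass 70% of its speed; a pose out of reach is approached as far as the arm can. A call with a gripper value outside its range is refused whole. OPENING is the closure, from 0 (fully open) to 1 (shut), set as the call begins (- or left out, the last holds). The fingers move at their own pace and stop on an object; FORCE is the grip in N (left out, the last holds). Time passes only in rows, so rows that repeat a pose let the fingers close. It gives the time, the measured TCP pose, the force, the opening and the grip force at its end, in the units of the state.
- arm.get_state(): the state, without advancing time (a new reading comes with each control period).
- arm.grab_frame(name): name is "side" or "top"; returns (picture, depth): 384x512x3 uint8, red, green, blue; 384x512 float32, m along the optical axis (not along the pixel's ray), 0 where there is no reading.
- arm.get_calibration(name): a dict with "mtx" (3x3 intrinsics, pixels), "k1" (the pictures are not rectified: a ray, as slopes to the right and down, at radius r is drawn at 1 + k1 r^2 times it, then the intrinsics apply), "R" (3x3) and "t" (3): a world point X has camera coordinates R X + t. Camera axes: x right, y down, z forward; pixel columns grow to the right and rows downward; lengths in m; the calibration is good to about 2 mm. A picture is of the moment at which its call begins. get_calibration takes no time and is no camera call.
- arm.job_done(): hands the job in; it is judged then, once.
Trained networks look in the newest picture that a camera, given by its name, has taken for a name from the list of things; names that differ only in an ending like _2 or _b are one class to them, and where a whole thing is asked for, a point or a joint stands for the part that bears it (a point fixed in the world has none). Each returns a list of dicts, best first, with "score" (0 to 1); they miss things now and then, are a little off and sometimes report something else, mostly with a low value. They report only what shows in the picture. A call takes as long as a camera call.
- arm.recognise(thing, camera): "extent" ([left, top, width, height] in pixels, round what is visible of it).
- arm.trace(thing, camera): "mask" (384x512 bool, what is visible of it) and "extent" ([left, top, width, height] in pixels, round what is visible of it).
The state is a dict: "t": time; "q": joint angles; "qd": joint speeds; "joint_efforts": joint torques, N m; "eef_pos": TCP position; "ee_rot": TCP orientation; "force": force on the tool from outside, world axes, zero at the start; "moment": the same for the moment, N m; "width": finger opening in m; "gripper_force": force on a finger pad.
Only numpy, scipy, OpenCV 4.12 (cv2) and the standard library are available. Lean on these libraries where they do the work, as an engineer would, in place of code of your own. Each camera call takes 0.05 s, during which the arm holds its last target. There are 200 camera calls.

## Task

The wooden collet tray stands with its wide end board towards the guide rails, which let in only its narrow rounded end. Turn the tray end for end, set it down in front of the open mouth of the rails, and slide it in under the lips, rounded end first, until it is fully home against the stop. Then let go of it.

Things in the scene. Friction and masses are not known exactly. Their poses are not given: they have to be found in the camera images.
- tray_handle (a point): Centre of the handle of a loose pale wooden tray (0.3 to 0.55 kg) with eight steel collets. The handle is a bar 100 mm long (along x), 18 wide, 20 high on two short posts; this point is over the tray's middle, 75 mm above its underside. x points to the rounded nose, z up. The base board is 150 mm long (x -75 to +75), 84 wide, 10 thick; the collets' tops are at 36 mm height.
- tray_nose (a point): Tip of the tray's rounded nose (corner radius 15 mm), the end that goes in: 75 mm from the tray's middle along its x axis, on the centre line, 5 mm above its underside; axes as tray_handle. The other end carries an upright end board 140 mm wide, 45 high, 12 thick, too wide for the rails, with a brass knob standing out 14 mm.
- rails_home (a point): Point on the table in the fixed plywood rails, under the tray's middle when it is home (tray_handle then 75 mm above it). x is the direction the tray slides in, z up. Two rails, 24 mm high and 100 mm apart inside, end at a cross bar, the stop, its face at x = +75 mm, which the nose then touches; the tray's end board stays just outside the mouth.
- rails_mouth (a point): Centre of the rails' open mouth on the table, 55 mm before rails_home, same axes. The mouth is some 130 mm wide and narrows to 100 mm within 31 mm. From there inward lips (72 mm apart, underside 18 mm above the table) bar the tray from above: its base slides on the table, under the lips. A tray with its middle 95 mm or more before this point is wholly outside.

How it is judged:
At the end, for the whole second after the job is handed in: The tray lies flat in the rails, rounded end in: its nose is within 12 mm of the stop, its middle within 17 mm of the home point, its length within 10 degrees of the rails' direction, and it has been let go (x of tray_nose in the frame of rails_home between 0.063 and 0.08 m and horizontal distance between tray_handle and rails_home below 0.017 m and angle between the x axis of tray_handle and the x axis of rails_home, either way round below 0.18 rad and angle between tray_handle's own z axis and vertical below 0.09 rad and height (world z) of tray_handle below 0.083 m); the robot touches nothing.
It also fails if it takes over 42 s, if anything falls off the work surface, if the arm or the gripper's body presses on something with over 40 N, if the wrist force passes 120 N, or if a joint passes its speed limit or range.

## Working session

There is one attempt and no reset: what is moved stays moved. The work goes in short steps, Python scripts to look and compute and a shell command to move; the robot and the scene stay as the last step left them, time stands still between calls to the robot, and variables do not carry over. Pictures are saved under pics/ and viewed, at most 10 in all, crops included, and the job is handed in when it is done.

```bash
ls; mkdir -p pics; cat > h.py <<'E'
import numpy as np, cv2
from station import arm
def world(cam, uv, d=None, z=None):
    c=arm.get_calibration(cam); K=np.array(c["mtx"]); R=np.array(c["R"]); t=np.array(c["t"])
    uv=np.atleast_2d(np.asarray(uv,float))
    p=cv2.undistortPoints(uv.reshape(-1,1,2),K,np.array([c["k1"],0,0,0.]))[:,0]
    r=np.c_[p,np.ones(len(p))]
    if d is not None: return (r*np.asarray(d).reshape(-1,1)-t)@R
    o=-R.T@t; w=r@R; return o+w*((z-o[2])/w[:,2])[:,None]
E
python3 - <<'E'
from h import *
ims=[]
for c in ("side","top"):
    im,d=arm.grab_frame(c); np.savez(f"/tmp/{c}.npz",im=im,d=d)
    cv2.imwrite(f"pics/{c}0.png",im[:,:,::-1])
    k=arm.get_calibration(c); print(c,-np.array(k["R"]).T@k["t"],np.array(k["R"])[2])
    for n in ("tray_handle","rails_home"):
        for r in arm.trace(n,c)[:2]: print(c,n,r["score"],r["extent"])
s=arm.get_state();print(s["t"],s["eef_pos"],s["ee_rot"],arm.hold_point_z)
E
```

```text
pics
side [ 0.1578105  -0.57819559  0.47539656] [ 0.4062307   0.78165551 -0.47327718]
side tray_handle 0.57 [188.5, 162.1, 60.7, 46.3]
side rails_home 0.81 [324.0, 238.4, 91.6, 73.5]
top [0.37593569 0.08708082 1.14206539] [ 0.11484493  0.00888916 -0.99334366]
top tray_handle 0.76 [183.1, 172.8, 55.1, 67.6]
top rails_home 0.86 [324.0, 130.9, 75.8, 73.0]
0.3 [0.19155262 0.64705034 0.22623318] [ 3.14097972e+00 -6.75453022e-05 -2.87840537e-01] 0.0188
```

View pics/top0.png

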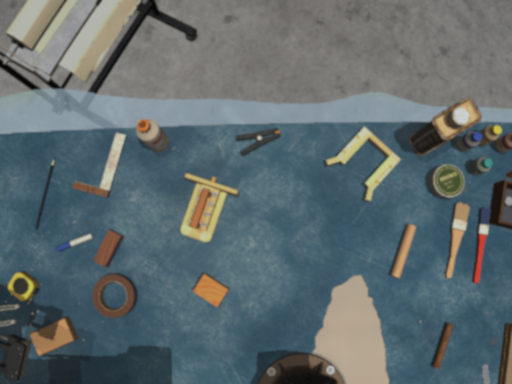

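View pics/side0.png

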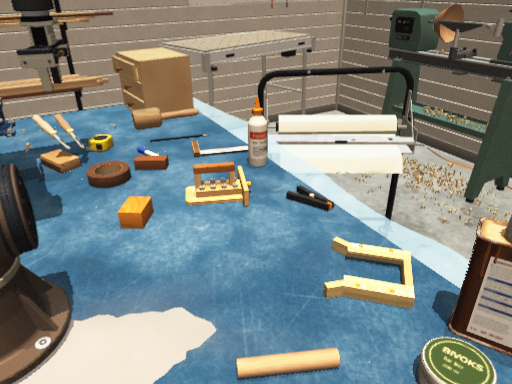

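Top view: the tray is at about (205,208) with its nose down at (200,240) and its end board at (210,183). The rails' mouth opens to the lower left, between (328,162) and (368,198), and the stop runs from (365,130) to (398,158).

```bash
python3 - <<'E'
from h import *
f=np.load("/tmp/top.npz"); im,d=f["im"],f["d"]
a=cv2.resize(im[165:250,170:250],None,fx=5,fy=5,interpolation=cv2.INTER_CUBIC)
b=cv2.resize(im[120:205,320:405],None,fx=4.6,fy=5,interpolation=cv2.INTER_CUBIC)
cv2.imwrite("pics/crop.png",np.hstack([a,b])[:,:,::-1])
vv,uu=np.mgrid[0:384,0:512]
P=world("top",np.c_[uu.ravel(),vv.ravel()],d=d.ravel()).reshape(384,512,3)
def reg(u0,u1,v0,v1,zl,zh):
    p=P[v0:v1,u0:u1].reshape(-1,3); return p[(p[:,2]>zl)&(p[:,2]<zh)]
print("table z",np.median(P[255:265,250:300,2]))
for n,r in dict(handle=(175,245,165,250,.06,.1),base=(175,245,165,250,.006,.04),board=(175,245,165,250,.04,.052),tray=(175,245,165,250,.006,.1),rails=(320,408,120,206,.012,.035)).items():
    p=reg(*r); (c,s,ang)=cv2.minAreaRect((p[:,:2]*1000).astype(np.float32)); print(n,len(p),p.mean(0).round(4),np.percentile(p[:,2],[5,50,95]).round(4),np.round(c,1),np.round(s,1),round(ang,1))
    print(cv2.boxPoints((c,s,ang)).round(0).tolist())
E
```

```text
table z 0.00034886206772592575
handle 339 [0.4821 0.2365 0.0834] [0.0736 0.0844 0.088 ] [483.  237.3] [18.5 99.5] 69.9
[[433.0, 246.0], [526.0, 212.0], [533.0, 229.0], [439.0, 263.0]]
base 1436 [0.4789 0.2355 0.0181] [0.0072 0.0124 0.0359] [491.7 230.6] [165.6 204.5] 89.9
[[389.0, 148.0], [594.0, 148.0], [594.0, 313.0], [390.0, 314.0]]
board 278 [0.5436 0.2155 0.0444] [0.0405 0.0444 0.0481] [526.4 238.4] [122.9 133.4] 42.2
[[436.0, 246.0], [526.0, 148.0], [617.0, 230.0], [527.0, 329.0]]
tray 2058 [0.4881 0.233  0.0325] [0.0076 0.0272 0.0855] [491.7 230.6] [165.6 204.5] 89.9
[[389.0, 148.0], [594.0, 148.0], [594.0, 313.0], [390.0, 314.0]]
rails 1230 [ 0.607  -0.1883  0.0238] [0.0196 0.0241 0.0276] [ 599.9 -180.2] [152.  143.6] 46.0
[[495.0, -185.0], [599.0, -285.0], [704.0, -175.0], [601.0, -76.0]]
```

View pics/crop.png

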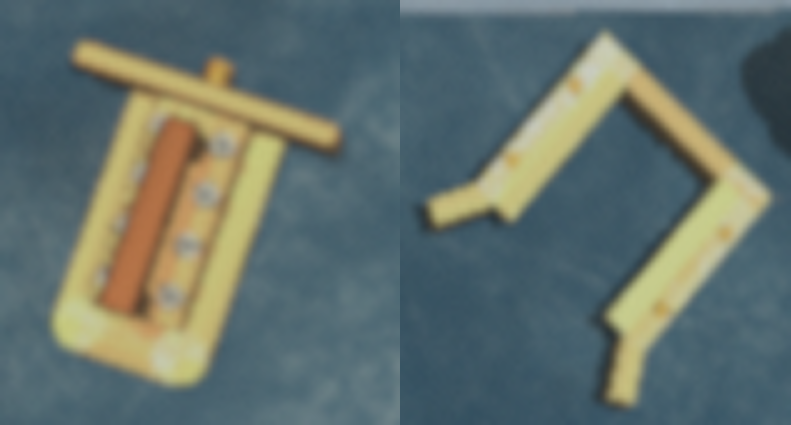

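The crop shows the tray handle with the nose at lower left. On the rails, the lips' inner edges run (630,90)–(512,218) and (712,185)–(608,320), and the stop's face is between (626,92) and (712,182).

```bash
python3 - <<'E'
from h import *
c=np.array([[630,90],[512,218],[712,185],[608,320],[626,92],[712,182],[605,33],[772,197]],float)
uv=np.c_[320+(c[:,0]-400+.5)/4.6-.5,120+(c[:,1]+.5)/5-.5]
w=world("top",uv,z=.024)[:,:2]*1000; print(w.round(1).tolist())
an=lambda a,b:np.degrees(np.arctan2(*(b-a)[::-1]))
print(an(w[1],w[0]),an(w[3],w[2]),an(w[5],w[4])-90,an(w[7],w[6])-90)
t=np.radians(np.mean([an(w[1],w[0]),an(w[3],w[2]),an(w[5],w[4])-90,an(w[7],w[6])-90])); x=np.array([np.cos(t),np.sin(t)]);y=np.array([-x[1],x[0]])
print("y of lips",(w[:4]@y).round(1),"x stop",(w[4:6]@x).round(1),"outer",(w[6:]@x).round(1),(w[6:]@y).round(1))
# depth-based in that frame
f=np.load("/tmp/top.npz");d=f["d"];vv,uu=np.mgrid[120:206,320:408]
P=world("top",np.c_[uu.ravel(),vv.ravel()],d=d[120:206,320:408].ravel())
P=P[(P[:,2]>.014)&(P[:,2]<.033)]*1000
px,py=P[:,:2]@x,P[:,:2]@y
ym=(w[:4]@y).mean(); 
for s in (-1,1):
  q=py[(s*(py-ym)>20)&(px>px.max()-90)&(px<px.max()-35)]; print(s,np.percentile(q,[1,50,99]).round(1))
q=px[abs(py-ym)<25]; print("stop",np.percentile(q,[1,50,99]).round(1))
xm=(w[4:6]@x).mean()-75
print("dir",np.degrees(t),"home",(xm*x+ym*y).round(1))
E
```

```text
[[663.5, -197.3], [596.5, -126.3], [612.2, -241.5], [542.4, -178.1], [662.4, -194.9], [613.8, -241.6], [694.3, -184.7], [605.4, -276.0]]
-46.6735281014809 -42.269135525271125 -46.126285522557694 -44.25262735514979
y of lips [327.8 331.  260.3 256.1] x stop [607.2 605.7] outer [622.6 623.9] [358.5 231.1]
-1 [230.8 244.9 258.9]
1 [330.6 345.2 360. ]
stop [609.  614.7 622.1]
dir -44.83039412611488 home [ 584.  -166.3]
```

```bash
python3 -m crank '[[[0.8,0.6,0.2,0],[2.4,1.9,0.6,0.1],[4.4,3.4,1.0,0.2],[6.4,5,1.5,0.3],[8.4,6.6,2.0,0.4],[10.4,8.1,2.5,0.5],[12.4,9.7,3,0.6],[14.2,11.1,3.4,0.7],[15.3,12,3.7,0.7],[15.8,12.4,3.8,0.7],[15.8,12.4,3.8,0.7],[15.8,12.4,3.8,0.7]]]' 0 40
python3 - <<'E'
from h import *
s=arm.get_state();print(s["q"],s["ee_rot"],s["eef_pos"])
E
```

```text
t: 1.8
eef_pos: [0.4822, 0.2387, 0.1319]
ee_rot: [-3.141, -0.0, -0.348]
force: [-0.8, 0.1, -0.6]
width: 0.0876
gripper_force: 0.0
[ 8.24135685e-01  2.18099750e-01 -4.20149198e-01 -1.23960557e-05
 -9.31852708e-01  3.98376594e-01] [-3.14094852e+00 -2.60302545e-04 -3.48291520e-01] [0.48224682 0.23874578 0.13189725]
```

```bash
python3 -m crank '[[[0,0.05,0.6,0],[0,0.05,1.4,0],[0,0.05,2.2,0],[0,0.05,2.8,0],[0,0.05,3,0],[0,0.05,3,0],[0,0.05,3,0]]]' 0 40
python3 -m crank '[[[0,0,0,0],[0,0,0,0],[0,0,0,0],[0,0,0,0],[0,0,0,0],[0,0,0,0],[0,0,0,0],[0,0,0,0]]]' 1 45
```

```text
t: 2.68
eef_pos: [0.4823, 0.237, 0.0572]
ee_rot: [-3.141, -0.001, -0.349]
force: [1.2, 0.4, -0.4]
width: 0.0879
gripper_force: 0.0
t: 3.68
eef_pos: [0.4823, 0.2371, 0.0567]
ee_rot: [-3.141, -0.0, -0.349]
force: [0.9, 2.6, -1.1]
width: 0.0173
gripper_force: 45.0
```

```bash
python3 -m crank '[[[0,0,-0.3,0],[0,0,-0.9,0],[0,0,-1.6,0],[0,0,-2.2,0],[0,0,-2.4,0],[0,0,-2.4,0]]]' 1 45
python3 -m crank '[[[0.1,0.3,0,0.5],[0.3,0.8,0,2],[0.4,1.4,0,4],[0.6,2,0,6],[0.8,2.6,0,8],[1,3.1,0,10],[1.1,3.7,0,12],[1.3,4.3,0,14],[1.5,4.8,0,16],[1.6,5.2,0,17.4],[1.7,5.5,0,18],[1.7,5.5,0,18]]]' 1 45
python3 - <<'E'
from h import *
s=arm.get_state();print(s["q"],s["ee_rot"],s["eef_pos"],s["moment"])
E
```

```text
t: 4.42
eef_pos: [0.4819, 0.2367, 0.1168]
ee_rot: [-3.141, -0.0, -0.349]
force: [-0.5, -0.4, -5.2]
width: 0.0175
gripper_force: 45.0
t: 5.92
eef_pos: [0.4743, 0.092, 0.116]
ee_rot: [3.141, -0.001, -1.922]
force: [-0.7, -0.4, -5.1]
width: 0.0177
gripper_force: 45.0
[ 5.99623188e-01  1.50331926e-01 -5.52088690e-01 -1.58189016e-04
 -8.69605992e-01 -9.50387303e-01] [ 3.14077916e+00 -9.30815320e-04 -1.92166219e+00] [0.4743202  0.09196251 0.11603419] [ 0.14227863 -0.06786495 -0.0384094 ]
```

```bash
python3 -m crank '[[[0.2,0,0,1],[0.6,-0.1,0,3],[1.1,-0.3,0,5],[1.6,-0.5,0,7],[2.1,-0.7,0,9],[2.6,-0.9,0,11.1],[3.1,-1,0,13.2],[3.6,-1.1,0,15.3],[4.1,-1.3,0,17.4],[4.6,-1.5,0,19.5],[5.1,-1.6,0,21.5],[5.4,-1.7,0,22.9]]]' 1 45
python3 -m crank '[[[0,0,0,0],[0,0,0.5,0],[0,0,1.0,0],[0,0,1.4,0],[0,0,1.6,0],[0,0,1.6,0]]]' 1 45
python3 - <<'E'
from h import *
s=arm.get_state();print(s["q"],s["ee_rot"],s["eef_pos"],s["moment"])
for c in ("side","top"):
    im,d=arm.grab_frame(c); np.savez(f"/tmp/{c}1.npz",im=im,d=d)
    cv2.imwrite(f"pics/{c}1.png",im[:,:,::-1])
im=np.load("/tmp/side1.npz")["im"]
cv2.imwrite("pics/side1c.png",cv2.resize(im[140:380,160:440],None,fx=2.5,fy=2.5)[:,:,::-1])
E
```

```text
t: 7.42
eef_pos: [0.4683, -0.0489, 0.1162]
ee_rot: [-3.141, -0.0, 2.361]
force: [0.5, 0.7, -4.6]
width: 0.0178
gripper_force: 45.0
t: 8.18
eef_pos: [0.4684, -0.0485, 0.0761]
ee_rot: [-3.141, -0.0, 2.365]
force: [0.8, 0.2, -4.8]
width: 0.0175
gripper_force: 45.0
[ 3.16317657e-01  1.85620203e-01 -6.24899133e-01  7.24466814e-05
 -7.61336476e-01 -2.66334095e+00] [-3.14062906e+00 -4.43281470e-04  2.36541795e+00] [ 0.46844528 -0.04850662  0.07608899] [-0.09143278 -0.2350837  -0.0115616 ]
```

View pics/side1c.png

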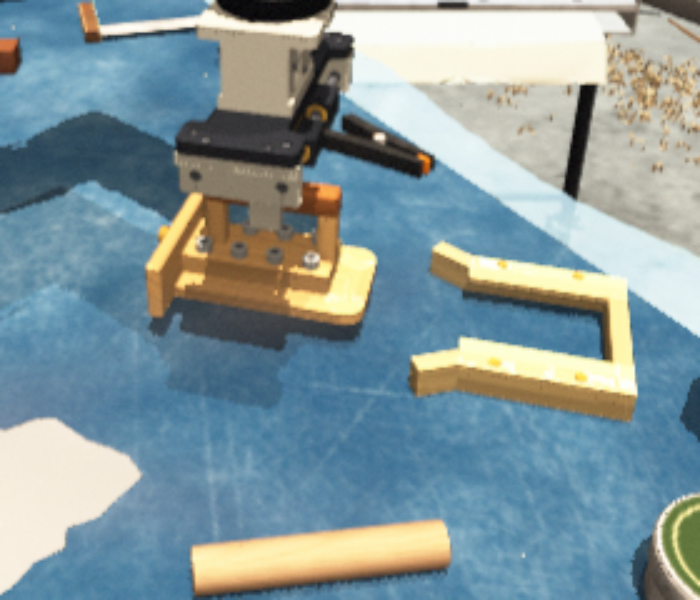

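View pics/top1.png

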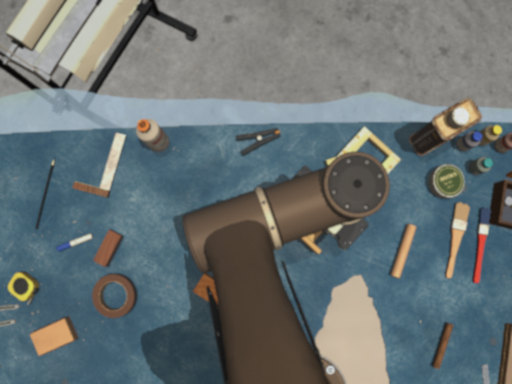

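The tray is held level in front of the mouth: the nose is at about (370,290) in the crop and the mouth is at (415–440,260–380). Next I'll lower it.

```bash
python3 -m crank '[[[0,0,0.3,0],[0,0,0.6,0],[0,0,0.75,0],[0,0,0.78,0],[0,0,0.78,0],[0,0,0.78,0]]]' 1 45
```

```text
t: 9.02
eef_pos: [0.4688, -0.0484, 0.0572]
ee_rot: [3.141, 0.0, 2.365]
force: [0.1, -0.1, -4.9]
width: 0.0177
gripper_force: 45.0
```

```bash
python3 -m crank '[[[0,0,0.04,0],[0,0,0.04,0],[-0.2,0,0.04,0],[-0.6,0,0.04,0],[-1,0,0.04,0],[-1.5,0,0.04,0],[-2,0,0.04,0],[-2.5,0,0.04,0],[-3,0,0.04,0],[-3.4,0,0.04,0],[-3.6,0,0.04,0],[-3.6,0,0.04,0]]]' 1 45
```

```text
t: 10.52
eef_pos: [0.5334, -0.1118, 0.0567]
ee_rot: [3.141, 0.001, 2.365]
force: [-2.0, -0.2, 5.4]
width: 0.0179
gripper_force: 45.0
```

```bash
python3 -m crank '[[[-0.2,-0.02,0,0],[-0.5,-0.04,0,0],[-0.9,-0.06,0,0],[-1.3,-0.06,0,0],[-1.7,-0.06,0,0],[-2.1,-0.06,0,0],[-2.4,-0.06,0,0],[-2.6,-0.06,0,0],[-2.7,-0.06,0,0],[-2.7,-0.06,0,0]]]' 1 45
```

```text
t: 11.78
eef_pos: [0.5799, -0.1597, 0.0567]
ee_rot: [3.141, -0.0, 2.365]
force: [-3.7, 3.2, 6.9]
width: 0.0174
gripper_force: 45.0
```

```bash
python3 -m crank '[[[-0.06,0,0,0],[-0.12,0,0,0],[-0.18,0,0,0],[-0.24,0,0,0],[-0.3,0,0,0],[-0.3,0,0,0]]]' 1 45
python3 -m crank '[[[-0.04,0,0,0],[-0.08,0,0,0],[-0.08,0,0,0]]]' 1 45
```

```text
t: 12.52
eef_pos: [0.585, -0.1648, 0.0567]
ee_rot: [-3.142, -0.0, 2.365]
force: [-4.7, 5.0, 8.1]
width: 0.0174
gripper_force: 45.0
t: 12.9
eef_pos: [0.5864, -0.1661, 0.0567]
ee_rot: [3.142, -0.0, 2.365]
force: [-4.3, 4.8, 6.4]
width: 0.0177
gripper_force: 45.0
```

```bash
python3 -m crank '[[[-0.04,0,0,0],[-0.06,0,0,0],[-0.06,0,0,0]]]' 1 45
python3 -m crank '[[[-0.04,0,0,0],[-0.06,0,0,0],[-0.06,0,0,0]]]' 1 45
```

```text
t: 13.28
eef_pos: [0.587, -0.1667, 0.0567]
ee_rot: [-3.141, -0.001, 2.365]
force: [-6.8, 7.4, 9.3]
width: 0.0181
gripper_force: 45.0
t: 13.65
eef_pos: [0.5869, -0.1669, 0.0567]
ee_rot: [-3.141, -0.003, 2.365]
force: [-11.3, 13.9, 14.9]
width: 0.0177
gripper_force: 45.0
```

The TCP has stopped and the force is rising, so the nose is against the stop. Releasing and lifting off.

```bash
python3 -m crank '[[[0.04,0,0,0],[0.04,0,0,0],[0.04,0,0,0],[0.04,0,0,0],[0.04,0,0,0],[0.04,0,0,0],[0.04,0,0,0],[0.04,0,0,0]]]' 0 45
python3 -m crank '[[[0,0,-0.4,0],[0,0,-1.2,0],[0,0,-2.2,0],[0,0,-3.2,0],[1,0,-4.2,0],[3,0,-5,0],[5,0,-5.5,0],[7,0,-5.5,0],[7.5,0,-5.5,0],[7.5,0,-5.5,0]]]' 0 45
python3 - <<'E'
from h import *
for c in ("side","top"):
    im,d=arm.grab_frame(c); np.savez(f"/tmp/{c}2.npz",im=im,d=d)
s=np.load("/tmp/side2.npz")["im"][200:320,290:430];t=np.load("/tmp/top2.npz")["im"][110:230,310:420]
cv2.imwrite("pics/fin.png",np.hstack([cv2.resize(q,(395,400)) for q in (s,t)])[:,:,::-1])
E
```

```text
t: 14.65
eef_pos: [0.5882, -0.168, 0.0561]
ee_rot: [-3.142, -0.0, 2.365]
force: [-0.8, 0.6, -0.1]
width: 0.0869
gripper_force: 0.0
t: 15.9
eef_pos: [0.4546, -0.0361, 0.1946]
ee_rot: [3.14, 0.001, 2.367]
force: [0.6, -1.1, 0.0]
width: 0.0879
gripper_force: 0.0
```

View pics/fin.png

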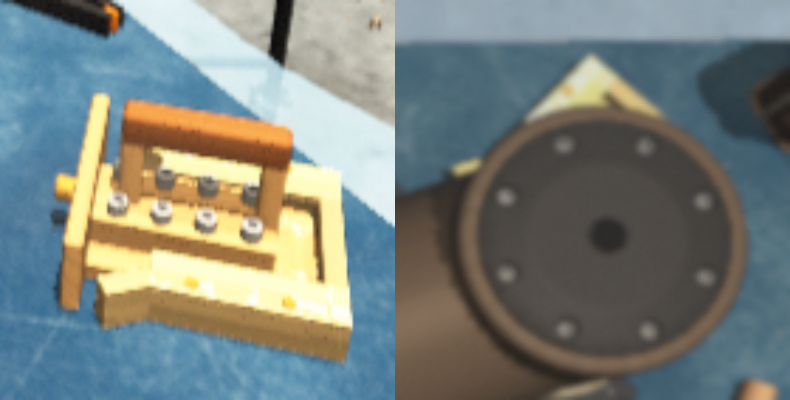

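The tray lies flat in the rails with its end board just outside the mouth, and the gripper is clear. I'll check the numbers from the handle's depth in the side view.

```bash
python3 - <<'E'
from h import *
d=np.load("/tmp/side2.npz")["d"]
vv,uu=np.mgrid[200:320,290:430]
P=world("side",np.c_[uu.ravel(),vv.ravel()],d=d[200:320,290:430].ravel())*1000
ex,ey=np.array([.7092,-.705]),np.array([.705,.7092]); x,y,z=P[:,:2]@ex-532.5,P[:,:2]@ey-295,P[:,2]
m=(z>67)&(z<92)&(abs(y)<40)&(abs(x)<80); print("handle x",np.percentile(x[m],[1,99]),"y",np.percentile(y[m],[1,50,99]),z[m].max())
for lo,hi in ((4,15),(15,30)):
  m=(z>lo)&(z<hi)&(abs(y)<15)&(x>55); h,e=np.histogram(x[m],bins=np.arange(55,100,3)); print(lo,h)
m=(z>15)&(z<40)&(abs(y)>52)&(abs(y)<68)&(x<-50);print("board x",np.percentile(x[m],[2,98]))
s=arm.get_state();print(s["t"])
E
```

```text
handle x [-46.41518226  50.9387908 ] y [-10.41944287  -7.62596194   6.80932897] 87.69126291560188
4 [15 19 22 20 18 14 22 14  0  0  0  0  0  0]
15 [ 0  0  0  0  0  0  0 24 20 22 19 16  0  0]
board x [-72.24155969 -55.13276797]
16.0
```

```bash
python3 -c "
from station import arm
print(arm.job_done())"
```

```text
the job is handed in; nothing more can be done
None
```

The tray is turned end for end and slid in rounded end first, with its nose against the stop and its middle about 2 mm from my estimate of the home point. It has been let go, the gripper is clear, and I handed the job in at about 16 s; the hand-in returned no verdict.

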